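# Hang the drip tray on the twin-peg rail

## Robot

A 6-joint arm with a two-finger parallel gripper is mounted at the origin on a cart in front of the work surface, level with it; the furniture and walls round the work are solid. World frame = base frame: x ahead of the robot, y to its left, z up, the work surface at z = 0. Lengths are in m, angles in degrees, forces in N, time in s.
With the tool pointing down it reaches from about 0.4 to 0.825 m from the base axis. Payload 7 kg.
Tool frame: the origin (TCP) lies at the very end of the fingers, on their centre line; the grasp point (between the pads) lies 19 mm behind it; z points along the fingers, y is the line along which they close (so a half turn about z gives the same grasp; the last joint's range is limited). The gripper opens to 88 mm and grips with 3 to 60 N. Pads are 19 mm wide; open, the fingers measure 130 mm over their backs; the gripper's body (78 mm by 193 mm) begins 47 mm behind the grasp point.
Start: joints at [-47.321, 20.546, 0.682, 0, -70.136, -16.507], TCP at [0.298, -0.606, 0.227] pointing down, gripper open.
Joint ranges: [-176.03, 176.03], [-82.01, 121.73], [-58.28, 71.71], [-173.87, 95.51], [-174.79, -0.11], [-173.66, 173.66]. Speed limits (degrees/s): [136.94, 136.94, 172.46, 180, 180, 180].

## Interface

Orientations are given as [roll, pitch, yaw] about the fixed x, y, z axes, in that order (R = Rz(yaw) Ry(pitch) Rx(roll)).
In Python, from plant import get_state, capture, close_job, regions_of gives the robot as it stands.
- The arm moves only by the tool jog_arm, never from a script. Its argument "moves" is a list of rows, each a list of 3 entries, a list of its own where there are three numbers: the shift along the tool's x, y, z in cm, then the turn about the tool's z in degrees, then the finger opening in cm, from 0 to 8.76. A call has 1 to 12 rows; each row shifts and turns the commanded pose from where the row before left it, along the tool's axes as they then stand; what a row does not reach is not made up. A row lasts 1/8 s, in which the tool goes at most 62.5 mm and 10.7 degrees, less where a joint would pass 70% of its speed; a pose out of reach is approached as far as the arm can. A call is refused whole if a number of a shift passes 6.25 or a number of a turn 10.7, either way. A call with a gripper value outside its range is refused whole. The fingers move at their own pace and stop on an object; "newtons" is the grip in N (left out, the last holds). Time passes only in rows, so rows that do not move let the fingers close. It gives the time, the measured TCP pose, the force, the opening and the grip force at its end, in the units of the state.
- get_state(): the state, without advancing time (a new reading comes with each control period).
- capture(name): name is "scene" or "top" or "wrist"; returns a dict with "pixels" (420x560x3 uint8, blue, green, red), "mtx" (3x3 intrinsics, pixels), "world_from_camera" (4x4, takes a point from camera to world coordinates); the wrist camera has in their place "hand_eye" (4x4, takes a point from camera to tool coordinates, whose origin is the TCP and whose axes are the flange's). Camera axes: x right, y down, z forward; pixel columns grow to the right and rows downward; lengths in m; the calibration is good to about 2 mm. A picture is of the moment at which its call begins: read the wrist's pose just before it. There is no depth.
- close_job(): hands the job in; it is judged then, once.
Trained networks look in a picture, given as the dict that the camera call returned (one of the last four; its "shot" number tells which), for a name from the list of things; names that differ only in an ending like _2 or _b are one class to them, and where a whole thing is asked for, a point or a joint stands for the part that bears it (a point fixed in the world has none). Each returns a list of dicts, best first, with "confidence" (0 to 1); they miss things now and then, are a little off and sometimes report something else, mostly with a low value. They report only what shows in the picture. A call takes as long as a camera call.
- regions_of(picture, thing): "pixels" (420x560 bool, what is visible of it) and "pixel" ([column, row] in pixels, amid what is visible of it).
The state is a dict: "time_s": time; "joints": joint angles; "qd": joint speeds; "joint_torque": joint torques, N m; "tcp_pos": TCP position; "eef_rot": TCP orientation; "contact_force": force on the tool from outside, world axes, zero at the start; "moment": the same for the moment, N m; "gripper_width": finger opening in m; "gripper_force": force on a finger pad.
Only numpy, scipy, OpenCV 4.12 (cv2) and the standard library are available. Lean on these libraries where they do the work, as an engineer would, in place of code of your own. Each camera call takes 0.05 s, during which the arm holds its last target. There are 200 camera calls.

## Task

Pick up the white tray by its tab and hang it on the rail stand: both holes of its ledge go over the two upright pegs, with the tray's box on the side of the rail that faces you, and the ledge is lowered right down onto the peg strip before you let go. Feel for the pegs gently, without forcing the tray or the gripper against the stand, and leave the other things on the worktop where they are.

Things in the scene. Friction and masses are not known exactly. Their poses are not given: they have to be found in the camera images.
- tray: Loose white plastic hanging tray, 0.15 to 0.31 kg, standing upright at the start. Origin: centre of the underside of its open box, 80 mm along x, 150 along y, 34 high. Back panel at x = 36 to 42 mm, up to z = 91. Behind it a level ledge, z = 86 to 91 mm, x = 41 to 75, 130 mm long in y, with two 11 mm round through holes at x = 58, y = -40 and +40 mm.
- grip_tab (a point): Where to grip the tray: its upright tab above the ledge, 10 mm thick along tray x (fingers close along tray x), 46 mm long along tray y, top at tray z = 139 mm. This point is at tray x = 39, y = 0, z = 122 mm. Axes as the tray's.
- hole_mid (a point): Point on the tray midway between its two holes, at the underside of the ledge (tray x = +58 mm, y = 0, z = 86 mm). Axes as the tray's.
- rack: Fixed steel rail stand; origin on the worktop under the middle of its rail. The rail runs along y: 206 mm long, 20 mm deep in x, z = 58 to 114 mm; posts at y = -92 and +92 mm on feet 90 mm long in x, 8 mm high. Its -x side faces the robot. A hung tray has its x and y parallel to the stand's and its box on the -x side.
- rail_mid (a point): Stand x = 0, y = 0, z = 120 mm: height of the top of the peg strip (22 x 112 x 6 mm) on the rail. Its two upright 8 mm pegs, on x = 0, 80 mm apart, end at z = 143 mm, tips tapering to 3 mm in the last 4.5 mm. The strip is clamped, its middle anywhere from y = -16 to +16 mm, new each time; no reading follows it: look or feel for it. Axes as the stand's.
- lemon: A yellow lemon, 70 x 52 x 51 mm, loose, between the tray and the stand; leave it. Origin at its underside.
- garlic: A garlic bulb, 60 x 60 x 59 mm, loose, between the tray and the stand; leave it. Origin at its underside.
- tape_roll: A black roll of tape lying flat, 58 mm across, 19 mm high, loose, between the tray and the stand; leave it. Origin at its underside.
- syrup_bottle: A plastic bottle, 68 mm across, 221 mm high, loose, standing to the left behind the tray; leave it. Origin at its underside. Behind the work, mind the wall cabinet overhead (from world x = 0.60 m back, underside 0.52 m up, y > -0.1 m) and the dish drainer with pans (from x = 0.57 m back).

How it is judged:
By the outcome, as a careful person would: the job done as asked, in the order asked, and still so for the second after the job is handed in, with the robot touching nothing.
It also fails if it takes over 67 s, if anything falls off the work surface, if the arm or the gripper's body presses on something with over 40 N, if the wrist force passes 120 N, or if a joint passes its speed limit or range.

## Working session

There is one attempt and no reset: what is moved stays moved. The work goes in short steps, Python scripts to look and compute and a tool call to move; the robot and the scene stay as the last step left them, time stands still between calls to the robot, and variables do not carry over. Pictures are saved under pics/ and viewed, at most 10 in all, crops included, and the job is handed in when it is done.

Besides the shell and the picture viewer there is one more tool, called after "Call:" as name([rows], argument=value, ...), one row to a line, values as JSON. jog_arm: Moves the arm, as the interface text tells. Its arguments: {"type":"object","properties":{"moves":{"type":"array"},"newtons":{"type":"number"}},"required":["moves"]}

```bash
mkdir -p pics && ls && cat > h.py <<'E'
import numpy as np, cv2
from plant import *
def ray(c,px):
    M=c['world_from_camera']; M=np.array(M)
    p=cv2.undistortPoints(np.array([[px]],float),np.array(c['mtx']),None)[0,0]
    return M[:3,3], M[:3,:3]@np.array([p[0],p[1],1])
def at_z(c,px,z):
    o,d=ray(c,px); return o+d*(z-o[2])/d[2]
E
python3 - <<'E'
from h import *
print(get_state())
for n in ['scene','top']:
    c=capture(n); cv2.imwrite(f'pics/{n}1.png',c['pixels']); print(n,np.array(c['world_from_camera']).round(3).tolist(),c['mtx'])
    for t in ['tray','grip_tab','rack','lemon','garlic','tape_roll','syrup_bottle']:
        r=regions_of(c,t)
        print(t,[(round(x['confidence'],2),np.round(x['pixel']).tolist(),at_z(c,x['pixel'],0.1).round(3).tolist(),int(np.sum(x['pixels']))) for x in r[:2]])
E
```

```text
pics
{'time_s': 0.0, 'joints': array([-4.73207739e+01,  2.05921916e+01,  6.34266073e-01, -1.95193066e-02,
       -7.01356969e+01, -1.65063018e+01]), 'qd': array([ 0.02359438,  0.03814952,  0.02152402,  0.0393202 , -0.03328609,
       -0.00392457]), 'joint_torque': array([-1.84200426e-04, -5.82722247e+01,  2.93054473e+01,  6.99724987e+00,
        6.84153638e-03, -1.90401124e-04]), 'tcp_pos': array([ 0.29748489, -0.60537265,  0.22561978]), 'eef_rot': array([ 1.79905022e+02, -9.00942990e-03, -1.53833716e+02]), 'contact_force': array([ 0.37055072, -0.32683258, -0.18294063]), 'moment': array([-0.00910422,  0.01173032,  0.03472712]), 'gripper_force': 0.0, 'gripper_width': 0.08742268276979784}
scene [[0.798, -0.397, 0.454, 0.117], [-0.603, -0.526, 0.601, -0.478], [0.0, -0.753, -0.658, 0.66], [0.0, 0.0, 0.0, 1.0]] [[379.0555401    0.         280.73614822]
 [  0.         379.0555401  214.70656681]
 [  0.           0.           1.        ]]
tray [(0.77, [224.0, 214.0], [0.403, 0.113, 0.1], 3002)]
grip_tab [(0.72, [224.0, 212.0], [0.406, 0.117, 0.1], 2900)]
rack [(0.62, [352.0, 297.0], [0.469, 
[... 278 characters left out ...]
-0.993, 0.114, 0.357], [-1.0, 0.029, -0.004, 0.065], [0.001, -0.114, -0.994, 1.222], [0.0, 0.0, 0.0, 1.0]] [[474.65365789   0.         287.522525  ]
 [  0.         474.65365789 207.56048994]
 [  0.           0.           1.        ]]
tray [(0.6, [242.0, 232.0], [0.429, 0.17, 0.1], 2863), (0.55, [394.0, 209.0], [0.474, -0.192, 0.1], 1455)]
grip_tab [(0.73, [238.0, 230.0], [0.434, 0.179, 0.1], 2888)]
rack [(0.61, [397.0, 205.0], [0.482, -0.201, 0.1], 1590)]
lemon [(0.75, [305.0, 224.0], [0.445, 0.021, 0.1], 411)]
garlic [(0.73, [315.0, 248.0], [0.387, -0.001, 0.1], 414)]
tape_roll [(0.72, [310.0, 199.0], [0.504, 0.006, 0.1], 211)]
syrup_bottle [(0.63, [162.0, 177.0], [0.568, 0.36, 0.1], 1142)]
```

```bash
python3 - <<'E'
import cv2,numpy as np
a=cv2.imread('pics/top1.png');
cv2.imwrite('pics/topc.png',cv2.resize(a[150:300,190:450],None,fx=3,fy=3,interpolation=cv2.INTER_CUBIC))
a=cv2.imread('pics/scene1.png');
cv2.imwrite('pics/scenec.png',cv2.resize(a[120:360,160:430],None,fx=2.5,fy=2.5,interpolation=cv2.INTER_CUBIC)[:600])
E
```

```text
(no output)
```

View pics/topc.png

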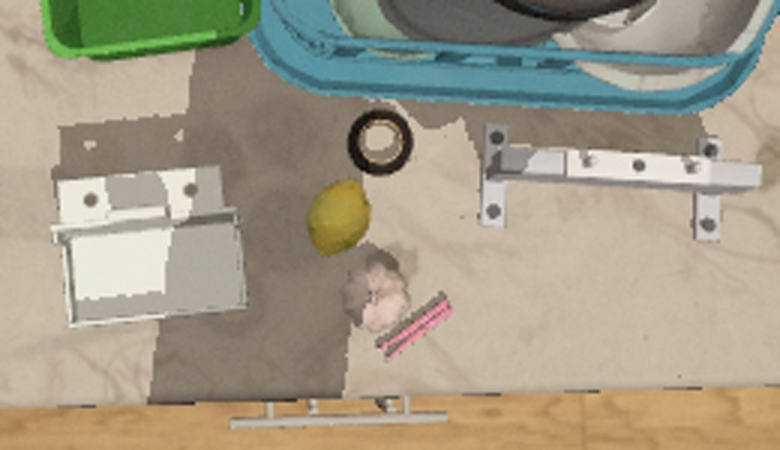

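View pics/scenec.png

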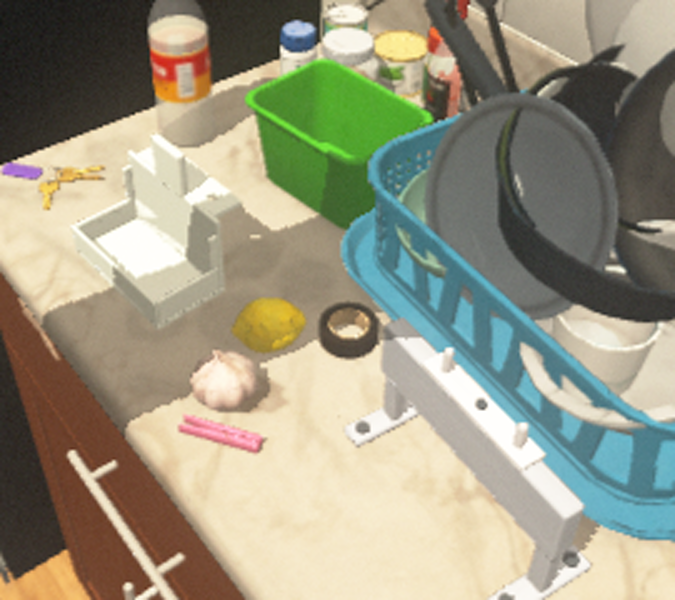

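```bash
python3 - <<'E'
from h import *
c=capture('top'); s=capture('scene')
T=lambda p:(np.array(p)+.5)/3-.5+[190,150]
S=lambda p:(np.array(p)+.5)/2.5-.5+[160,120]
h=[at_z(c,T(p),.091) for p in [(91,200),(190,190)]]
print('holes',h,np.linalg.norm(h[0]-h[1]))
d=h[0]-h[1]; yaw=np.arctan2(-d[0],d[1]); R=np.array([[np.cos(yaw),-np.sin(yaw)],[np.sin(yaw),np.cos(yaw)]])
m=(h[0]+h[1])[:2]/2; print('tray yaw',np.degrees(yaw),'tab',m+R@[-19,0]*np.array(.001))
for n,f,P in [('top',c,[T((588,161)),T((691,167))]),('scene',s,[S((448,351)),S((521,428))])]:
    k=[at_z(f,p,.143) for p in P]; print(n,k,np.linalg.norm(k[0]-k[1]))
r=[at_z(c,T(p),.114) for p in [(500,147),(761,165),(760,187),(499,172)]]; print('rail top corners',r)
d=.5*(r[0]+r[3]-r[1]-r[2]); print(np.degrees(np.arctan2(-d[0],d[1])),np.linalg.norm(d))
k=[at_z(s,S(p),.12) for p in [(448,371),(521,445)]]; print('scene peg bases',k)
E
```

```text
holes [array([0.46943957, 0.22235857, 0.091     ]), array([0.4751277 , 0.14324626, 0.091     ])] 0.07931653294467182
tray yaw 4.112457012542373 tab [0.45333256 0.18143984]
top [array([ 0.48296752, -0.16462909,  0.143     ]), array([ 0.47603967, -0.24298664,  0.143     ])] 0.0786632036577808
scene [array([ 0.48188292, -0.17000955,  0.143     ]), array([ 0.47300055, -0.25014177,  0.143     ])] 0.08062300577533481
rail top corners [array([ 0.49946382, -0.10231828,  0.114     ]), array([ 0.47921001, -0.30622348,  0.114     ]), array([ 0.46191754, -0.3042815 ,  0.114     ]), array([ 0.47974834, -0.10062553,  0.114     ])]
-5.33850963886188 0.2046683513799123
scene peg bases [array([ 0.48428762, -0.17084281,  0.12      ]), array([ 0.47807736, -0.25010966,  0.12      ])]
```

Call:
jog_arm([
  [[0,0,-1.2],10,8.7],
  [[0,0,-1.2],10,8.7],
  [[0,0,-1.2],10,8.7],
  [[0,0,-1.2],10,8.7],
  [[0,0,-1.2],10,8.7],
  [[0,0,-1.2],8.5,8.7],
])

```text
time_s: 1.65
tcp_pos: [0.2977, -0.6058, 0.299]
eef_rot: [180.0, -0.0, 147.4]
contact_force: [-0.4, -0.0, 0.0]
gripper_width: 0.0872
gripper_force: 0.0
```

Call:
jog_arm([
  [[0,0,0],-10.7,8.7],
  [[0,0,0],-10.7,8.7],
  [[0,0,0],-10.7,8.7],
  [[0,0,0],-10.7,8.7],
  [[0,0,0],-10.7,8.7],
  [[0,0,0],-10.7,8.7],
  [[0,0,0],-10.7,8.7],
  [[0,0,0],-10.7,8.7],
  [[0,0,0],-10.7,8.7],
  [[0,0,0],-10.7,8.7],
  [[0,0,0],-10.3,8.7],
])

```text
time_s: 3.02
tcp_pos: [0.2977, -0.6058, 0.2985]
eef_rot: [180.0, 0.0, -94.7]
contact_force: [-0.4, -0.6, 0.8]
gripper_width: 0.0866
gripper_force: 0.0
```

Call:
jog_arm([
  [[-2.5,-0.5,0],0,8.7],
  [[-5,-1.1,0],0,8.7],
  [[-5,-1.1,0],0,8.7],
  [[-5,-1.1,0],0,8.7],
  [[-5,-1.1,0],0,8.7],
  [[-5,-1.1,0],0,8.7],
  [[-5,-1.1,0],0,8.7],
  [[-5,-1.1,0],0,8.7],
  [[-2,-0.5,0],0,8.7],
  [[0,0,0],0,8.7],
  [[0,0,0],0,8.7],
])

```text
time_s: 4.4
tcp_pos: [0.4189, -0.2202, 0.2986]
eef_rot: [-180.0, -0.0, -95.0]
contact_force: [0.7, -0.4, 0.1]
gripper_width: 0.0868
gripper_force: 0.0
```

```bash
cat >> h.py <<'E'
from scipy.spatial.transform import Rotation
def wrist():
    s=get_state(); c=capture('wrist')
    M=np.eye(4); M[:3,:3]=Rotation.from_euler('xyz',s['eef_rot'],degrees=True).as_matrix(); M[:3,3]=s['tcp_pos']
    c['world_from_camera']=M@np.array(c['hand_eye']); return s,c
def proj(c,p):
    M=np.linalg.inv(c['world_from_camera']); q=M[:3,:3]@np.array(p)+M[:3,3]; q=np.array(c['mtx'])@q; return q[:2]/q[2]
E
python3 - <<'E'
from h import *
s,c=wrist(); print(s['tcp_pos'],s['eef_rot'],s['time_s']); print(np.array(c['hand_eye']).round(3).tolist(),c['mtx'][0])
cv2.imwrite('pics/w1.png',c['pixels'])
for p in [(.482,-.167,.143),(.475,-.246,.143)]: print(proj(c,p))
E
```

```text
[ 0.41888031 -0.22017913  0.29863936] [-1.79995493e+02 -4.08410067e-03 -9.50117903e+01] 4.4
[[-0.0, -0.956, -0.295, 0.08], [1.0, -0.0, -0.0, -0.0], [0.0, -0.295, 0.956, -0.158], [0.0, 0.0, 0.0, 1.0]] [292.80206279   0.         277.27010948]
[227.64966597 243.53531578]
[224.04029659 176.10045419]
```

View pics/w1.png

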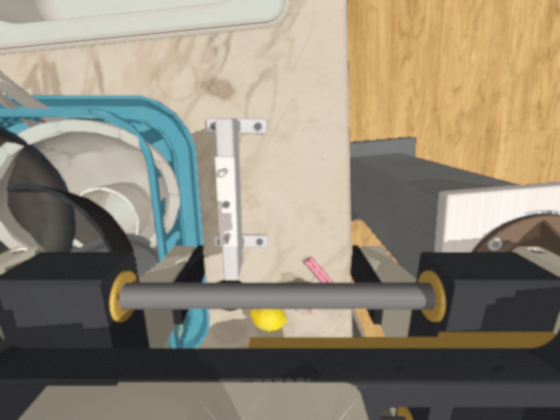

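```bash
python3 - <<'E'
import cv2
a=cv2.imread('pics/w1.png');cv2.imwrite('pics/w1c.png',cv2.resize(a[145:265,195:275],None,fx=5,fy=5,interpolation=cv2.INTER_CUBIC))
E
```

```text
(no output)
```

View pics/w1c.png

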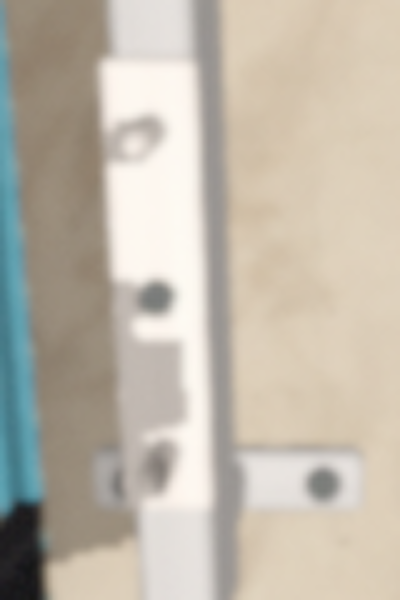

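```bash
python3 - <<'E'
from h import *
s,c=wrist()
W=lambda p:(np.array(p)+.5)/5-.5+[195,145]
f=lambda p,z:at_z(c,W(p),z)[:2].round(4)
print('screw',f((155,297),.12))
a,b=f((148,62),.12),f((178,508),.12); print('ends',a,b,(a+b)/2,np.linalg.norm(a-b))
cs=[f(p,.12) for p in [(100,62),(197,62),(143,508),(212,508)]]; print(cs)
a,b=f((122,150),.143),f((152,482),.143); print('tips',a,b,(a+b)/2,np.linalg.norm(a-b),np.degrees(np.arctan2(-(b-a)[0],(b-a)[1])))
E
```

```text
screw [ 0.4823 -0.2088]
ends [ 0.4761 -0.2642] [ 0.4843 -0.1538] [ 0.4802 -0.209 ] 0.11070411013146711
[array([ 0.487 , -0.2652]), array([ 0.465 , -0.2632]), array([ 0.493 , -0.1546]), array([ 0.4758, -0.153 ])]
tips [ 0.48   -0.2485] [ 0.4845 -0.1708] [ 0.48225 -0.20965] 0.07783019979416729 -3.3145858206434924
```

Call:
jog_arm([
  [[-2.8,0,0],0,8.7],
  [[-5,0,0],0,8.7],
  [[-5,0,0],0,8.7],
  [[-5,0,0],0,8.7],
  [[-5,0,0],0,8.7],
  [[-5,0,0],0,8.7],
  [[-5,0,0],0,8.7],
  [[-5,0,0],0,8.7],
  [[-2.5,0,0],0,8.7],
  [[0,0,2],-9.1,8.7],
  [[0,0,2],0,8.7],
  [[0,0,0],0,8.7],
])

```text
time_s: 6.0
tcp_pos: [0.4538, 0.1802, 0.2573]
eef_rot: [179.8, -0.1, -86.0]
contact_force: [0.7, 0.1, 1.2]
gripper_width: 0.0875
gripper_force: 0.0
```

```bash
python3 - <<'E'
from h import *
s,c=wrist(); print(s['tcp_pos'],s['eef_rot'],s['time_s'])
cv2.imwrite('pics/w2.png',c['pixels'])
for p in [(.453,.181,.139),(.469,.222,.091),(.475,.143,.091)]: print(proj(c,p))
E
```

```text
[0.45382219 0.1802156  0.25725305] [ 1.79846859e+02 -1.08728634e-01 -8.60148381e+01] 6.0
[278.23184713 205.24780687]
[262.03300785 226.26557108]
[260.4671027  158.65455279]
```

View pics/w2.png

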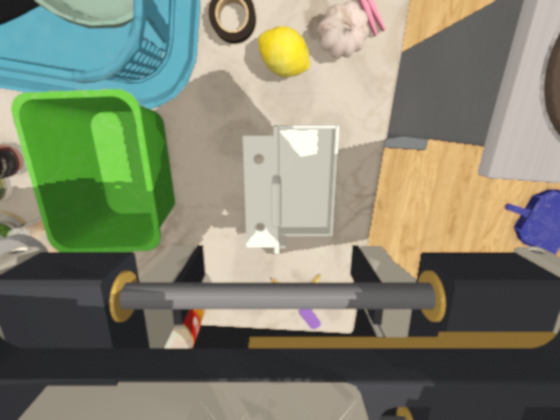

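Call:
jog_arm([
  [[-0.1,0,2],0,8.7],
  [[0,0,4],0,8.7],
  [[0,0,4],0,8.7],
  [[0,0,3],0,8.7],
  [[0,0,2.2],0,8.7],
  [[0,0,0],0,8.7],
  [[0,0,0],0,4],
  [[0,0,0],0,0.5],
  [[0,0,0],0,0.5],
  [[0,0,0],0,0.5],
  [[0,0,0],0,0.5],
  [[0,0,0],0,0.5],
], newtons=30)

```text
time_s: 7.55
tcp_pos: [0.4542, 0.1826, 0.1066]
eef_rot: [180.0, -0.0, -85.9]
contact_force: [0.3, 0.3, 0.5]
gripper_width: 0.0327
gripper_force: 0.0
```

Call:
jog_arm([
  [[0,0,0],0,0.5],
  [[0,0,0],0,0.5],
  [[0,0,0],0,0.5],
  [[0,0,0],0,0.5],
  [[0,0,0],0,0.5],
])

```text
time_s: 8.18
tcp_pos: [0.4541, 0.1824, 0.1064]
eef_rot: [180.0, -0.0, -85.9]
contact_force: [-0.1, -0.3, -2.3]
gripper_width: 0.0099
gripper_force: 30.0
```

Call:
jog_arm([
  [[0,0,-2],0,0.5],
  [[0,0,-4],0,0.5],
  [[0,0,-4],0,0.5],
  [[0,0,-3],0,0.5],
  [[0,0,0],4.5,0.5],
  [[0,0,0],4.6,0.5],
  [[0,0,0],0,0.5],
])

```text
time_s: 9.05
tcp_pos: [0.454, 0.1824, 0.2364]
eef_rot: [180.0, -0.0, -95.0]
contact_force: [-0.0, 0.7, -2.9]
gripper_width: 0.0096
gripper_force: 30.0
```

Call:
jog_arm([
  [[2,-0.4,0],0,0.5],
  [[4,-0.4,0],0,0.5],
  [[4.5,-0.4,0],0,0.5],
  [[4.5,-0.4,0],0,0.5],
  [[4.5,-0.4,0],0,0.5],
  [[4.5,-0.4,0],0,0.5],
  [[4.5,-0.4,0],0,0.5],
  [[4.2,-0.4,0],0,0.5],
  [[3,-0.4,0],0,0.5],
  [[2,-0.4,0],0,0.5],
  [[1,-0.1,0],0,0.5],
  [[0,0,0],0,0.5],
])

```text
time_s: 10.55
tcp_pos: [0.4606, -0.2071, 0.2363]
eef_rot: [180.0, 0.0, -95.1]
contact_force: [0.5, 0.2, -2.5]
gripper_width: 0.0097
gripper_force: 30.0
```

Call:
jog_arm([
  [[0,0,1.5],0,0.5],
  [[0,0,1.5],0,0.5],
  [[0,0,1],0,0.5],
  [[0,0,0],0,0.5],
  [[0,0,0],0,0.5],
])

```text
time_s: 11.18
tcp_pos: [0.4615, -0.2065, 0.1968]
eef_rot: [-180.0, -0.0, -95.0]
contact_force: [-1.0, -0.6, -2.2]
gripper_width: 0.0098
gripper_force: 30.0
```

```bash
python3 - <<'E'
from h import *
s,c=wrist(); print(s['tcp_pos'],s['eef_rot'],s['time_s'],s['contact_force'],s['moment'],s['gripper_width'])
q=capture('scene')
A=np.array(s['tcp_pos']); z=A[2]-.0204
for p in [(.484,-.169,.143),(.4765,-.249,.143)]: print('peg',proj(c,p),proj(q,p))
a=c['pixels'][60:280,170:330]; b=q['pixels'][190:360,260:430]
print(a.shape)
v=np.hstack([cv2.resize(a,(400,550),interpolation=cv2.INTER_CUBIC),cv2.copyMakeBorder(cv2.resize(b,(400,400),interpolation=cv2.INTER_CUBIC),0,150,0,0,cv2.BORDER_CONSTANT)])
cv2.imwrite('pics/w3.png',v); cv2.imwrite('pics/w3w.png',c['pixels']); cv2.imwrite('pics/w3s.png',q['pixels'])
E
```

```text
[ 0.46147536 -0.2065386   0.19679356] [-1.79983005e+02 -1.20991748e-02 -9.50039448e+01] 11.175 [-0.97324012 -0.61286071 -2.24003736] [ 0.01366757  0.02204254 -0.01369235] 0.009778548076893108
peg [254.281226   272.83107992] [339.36046384 259.24709094]
peg [252.38519909 174.77188864] [369.03517921 289.45400917]
(220, 160, 3)
```

View pics/w3.png

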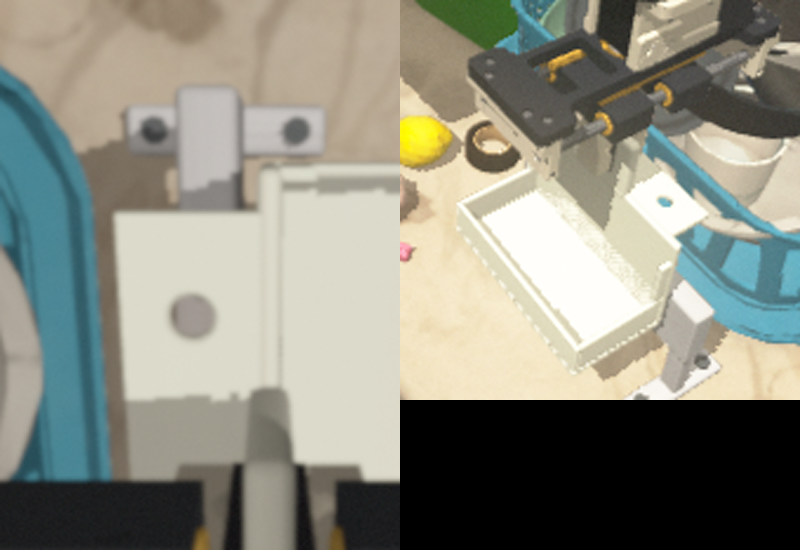

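```bash
python3 - <<'E'
from h import *
s,c=wrist(); q=capture('scene'); z=s['tcp_pos'][2]-.0154
a=at_z(c,(246.9,186.1),z); b=at_z(q,((665-400+.5)/400*170-.5+260,(202+.5)/400*170-.5+190),z)
th=np.radians(s['eef_rot'][2]+90); R=np.array([[np.cos(th),-np.sin(th)],[np.sin(th),np.cos(th)]])
for n,h in (('wrist',a),('scene',b)): print(n,h, 'mid',h[:2]+R@[0,.04], 'tool frame(tray axes)',R.T@(h[:2]-s['tcp_pos'][:2]))
# ledge edges in tray axes via wrist
W=lambda p:at_z(c,((p[0]+.5)/2.5-.5+170,(p[1]+.5)/2.5-.5+60),z)[:2]
for p in [(115,212),(125,400),(262,212)]: print('ledge pt',R.T@(W(p)-s['tcp_pos'][:2]))
g=lambda p:at_z(c,((p[0]+.5)/2.5-.5+170,(p[1]+.5)/2.5-.5+60),.114)[:2]
print('rail end top corners',g((178,90)),g((238,90)))
E
```

```text
wrist [ 0.47674964 -0.24922171  0.18165288] mid [ 0.48024627 -0.20937483] tool frame(tray axes) [ 0.01886654 -0.04111434]
scene [ 0.47458107 -0.24999317  0.18165288] mid [ 0.4780777  -0.21014629] tool frame(tray axes) [ 0.01677371 -0.04207241]
ledge pt [ 0.03621895 -0.06578163]
ledge pt [ 0.03658524 -0.01959572]
ledge pt [ 0.00208671 -0.06577594]
rail end top corners [ 0.48148972 -0.30580254] [ 0.46308635 -0.3041817 ]
```

Call:
jog_arm([
  [[0,0,1.2],0,0.5],
  [[0,0,1.2],0,0.5],
  [[0,0,0.7],0,0.5],
  [[0,0,0],0,0.5],
  [[0,0,0],0,0.5],
])

```text
time_s: 12.0
tcp_pos: [0.4614, -0.2067, 0.1657]
eef_rot: [-180.0, -0.0, -95.0]
contact_force: [0.2, 0.3, -2.6]
gripper_width: 0.0101
gripper_force: 30.0
```

```bash
python3 - <<'E'
from h import *
s,c=wrist(); print(s['tcp_pos'],s['eef_rot'],s['time_s'],s['contact_force'],s['moment'],s['gripper_width'])
q=capture('scene'); z=s['tcp_pos'][2]-.0154
th=np.radians(s['eef_rot'][2]+90); R=np.array([[np.cos(th),-np.sin(th)],[np.sin(th),np.cos(th)]])
h=np.r_[s['tcp_pos'][:2]+R@[.0189,-.0411],z]
ims=[]
for f in (c,q):
    p=proj(f,h).round().astype(int); print(p); a=f['pixels'][p[1]-15:p[1]+15,p[0]-20:p[0]+20]; ims.append(cv2.resize(a,(400,300),interpolation=cv2.INTER_CUBIC))
cv2.imwrite('pics/w4.png',np.hstack(ims))
E
```

```text
[ 0.46138718 -0.20666126  0.16572924] [-1.79988898e+02 -1.05245247e-02 -9.50162837e+01] 12.0 [ 0.23464559  0.32746732 -2.60680239] [-0.00097965  0.05837127 -0.02713807] 0.01014482442790327
[247 186]
[370 287]
```

View pics/w4.png

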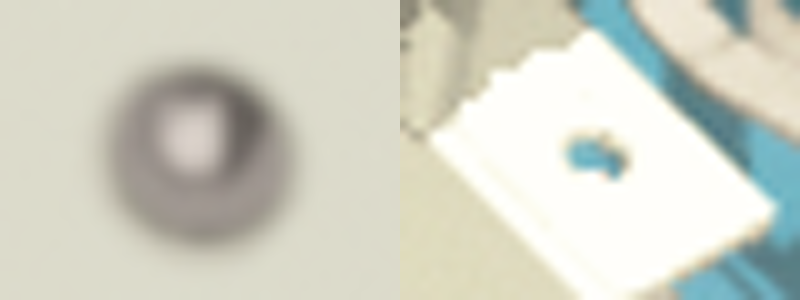

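```bash
python3 - <<'E'
from h import *
s,c=wrist(); z=s['tcp_pos'][2]-.0154
W=lambda p,z:at_z(c,(247-20+(p[0]+.5)/10-.5,186-15+(p[1]+.5)/10-.5),z)[:2]
th=np.radians(s['eef_rot'][2]+90); R=np.array([[np.cos(th),-np.sin(th)],[np.sin(th),np.cos(th)]])
h=W((201,153),z); t=W((192,138),.143); print(h,t,'shift in tray axes',R.T@(t-h))
E
```

```text
[ 0.47677072 -0.24941606] [ 0.47817407 -0.24882707] shift in tray axes [0.00134639 0.00070962]
```

Call:
jog_arm([
  [[-0.07,-0.13,0],0,0.5],
  [[0,0,0.1],0,0.5],
  [[0,0,0.1],0,0.5],
  [[0,0,0.1],0,0.5],
  [[0,0,0.1],0,0.5],
  [[0,0,0.1],0,0.5],
  [[0,0,0],0,0.5],
])

```text
time_s: 13.02
tcp_pos: [0.4624, -0.206, 0.1604]
eef_rot: [180.0, 0.0, -95.0]
contact_force: [0.6, -0.2, -1.9]
gripper_width: 0.0097
gripper_force: 30.0
```

Call:
jog_arm([
  [[0,0,0.1],0,0.5],
  [[0,0,0.1],0,0.5],
  [[0,0,0.1],0,0.5],
  [[0,0,0],0,0.5],
])

```text
time_s: 13.52
tcp_pos: [0.4625, -0.206, 0.1575]
eef_rot: [180.0, -0.0, -95.0]
contact_force: [0.9, 0.2, -2.2]
gripper_width: 0.0102
gripper_force: 30.0
```

Call:
jog_arm([
  [[0,0,0.15],0,0.5],
  [[0,0,0.15],0,0.5],
  [[0,0,0.15],0,0.5],
  [[0,0,0.15],0,0.5],
  [[0,0,0],0,0.5],
])

```text
time_s: 14.15
tcp_pos: [0.4624, -0.206, 0.1514]
eef_rot: [180.0, 0.0, -95.0]
contact_force: [0.1, -0.1, -2.5]
gripper_width: 0.0101
gripper_force: 30.0
```

Call:
jog_arm([
  [[0,0,0.15],0,0.5],
  [[0,0,0.15],0,0.5],
  [[0,0,0.15],0,0.5],
  [[0,0,0.15],0,0.5],
  [[0,0,0],0,0.5],
])

```text
time_s: 14.78
tcp_pos: [0.4624, -0.206, 0.1454]
eef_rot: [180.0, 0.0, -95.0]
contact_force: [0.4, 0.5, -2.0]
gripper_width: 0.0098
gripper_force: 30.0
```

Call:
jog_arm([
  [[0,0,0.1],0,0.5],
  [[0,0,0.1],0,0.5],
  [[0,0,0.1],0,0.5],
  [[0,0,0.1],0,0.5],
  [[0,0,0],0,0.5],
])

```text
time_s: 15.4
tcp_pos: [0.4625, -0.206, 0.1415]
eef_rot: [180.0, 0.0, -95.0]
contact_force: [-0.5, 0.4, -2.1]
gripper_width: 0.01
gripper_force: 30.0
```

Call:
jog_arm([
  [[0,0,0.05],0,0.5],
  [[0,0,0.05],0,0.5],
  [[0,0,0],0,0.5],
])

```text
time_s: 15.78
tcp_pos: [0.4625, -0.206, 0.1405]
eef_rot: [180.0, 0.0, -95.0]
contact_force: [0.7, -0.6, -1.6]
gripper_width: 0.0098
gripper_force: 30.0
```

Call:
jog_arm([
  [[0,0,0.05],0,0.5],
  [[0,0,0],0,0.5],
])

```text
time_s: 16.02
tcp_pos: [0.4625, -0.206, 0.1404]
eef_rot: [-180.0, -0.0, -95.0]
contact_force: [-1.5, 0.6, 4.2]
gripper_width: 0.0098
gripper_force: 30.0
```

Call:
jog_arm([
  [[0,0,0.05],0,0.5],
  [[0,0,0],0,0.5],
])

```text
time_s: 16.27
tcp_pos: [0.4626, -0.206, 0.1404]
eef_rot: [-180.0, -0.0, -95.0]
contact_force: [-3.4, 2.3, 9.9]
gripper_width: 0.0098
gripper_force: 30.0
```

Call:
jog_arm([
  [[0,0,-0.07],0,0.5],
  [[0,0,0],0,0.5],
  [[0,0,0],0,3],
  [[0,0,0],0,3],
  [[0,0,0],0,3],
  [[0,0,0],0,3],
  [[0,0,0],0,3],
])

```text
time_s: 17.15
tcp_pos: [0.4626, -0.206, 0.1403]
eef_rot: [-180.0, -0.0, -95.0]
contact_force: [0.2, 0.5, -0.3]
gripper_width: 0.0301
gripper_force: 0.0
```

```bash
python3 - <<'E'
from h import *
s,c=wrist(); print(s['tcp_pos'],s['time_s'],s['contact_force'],s['gripper_width'])
q=capture('scene')
v=np.hstack([cv2.resize(c['pixels'][60:280,170:330],(400,550)),cv2.copyMakeBorder(cv2.resize(q['pixels'][190:360,260:430],(400,400)),0,150,0,0,cv2.BORDER_CONSTANT)])
cv2.imwrite('pics/w5.png',v)
E
```

```text
[ 0.46256922 -0.20602657  0.14027881] 17.15 [ 0.22150513  0.53334287 -0.34049958] 0.030062135723138393
```

View pics/w5.png

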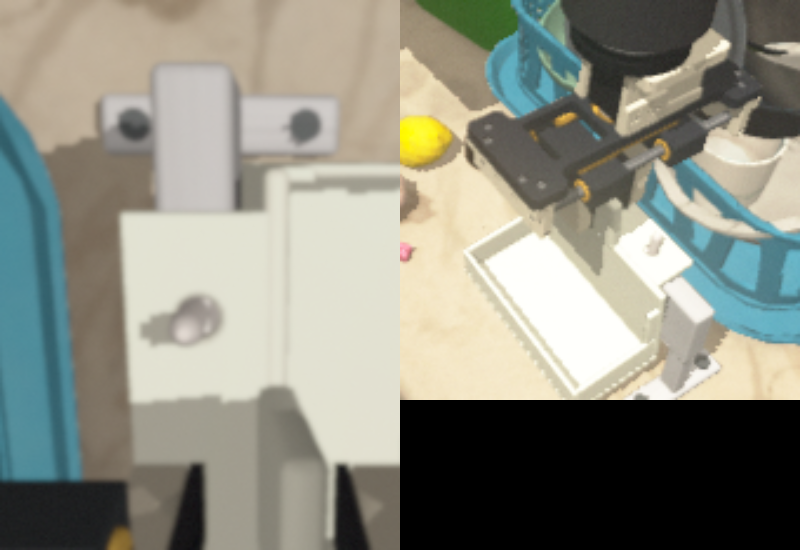

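The peg stands through the near hole (crop 195,320) and the ledge lies flat on the strip. I'll retreat straight up and check from above.

Call:
jog_arm([
  [[0,0,-1],0,3],
  [[0,0,-2],0,3],
  [[0,0,-4],0,3],
  [[0,0,-4],0,3],
  [[0,2,-2],0,3],
  [[0,4,0],0,3],
  [[4,0,0],0,3],
  [[5,0,0],0,3],
  [[5,0,0],0,3],
  [[3,0,0],0,3],
  [[0,0,0],0,3],
  [[0,0,0],0,3],
])

```text
time_s: 18.75
tcp_pos: [0.3877, -0.3699, 0.2706]
eef_rot: [-180.0, 0.0, -95.1]
contact_force: [-0.2, 0.2, -0.4]
gripper_width: 0.03
gripper_force: 0.0
```

```bash
python3 - <<'E'
from h import *
s=get_state(); print(s['tcp_pos'],s['time_s'],s['contact_force'])
c=capture('top'); q=capture('scene')
cv2.imwrite('pics/w6.png',np.hstack([cv2.resize(c['pixels'][170:270,330:460],(390,300)),cv2.resize(q['pixels'][200:350,250:430],(400,333))[:300]]))
E
```

```text
[ 0.3876802  -0.36991795  0.27058878] 18.75 [-0.19551435  0.19802286 -0.40391665]
```

View pics/w6.png

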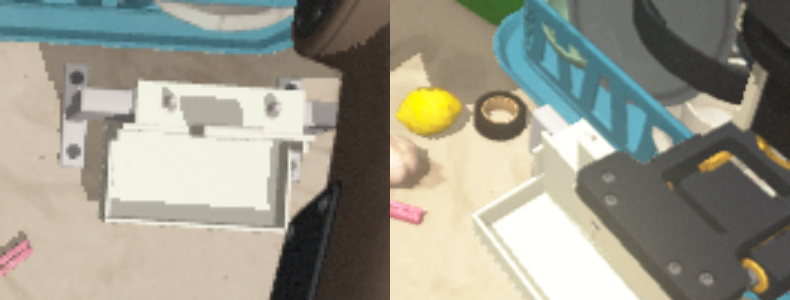

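Both pegs come through the holes in the top view (at 170,100 and 272,105). The ledge is level, the box is on the robot's side, and the gripper is clear.

```bash
python3 -c "
from plant import *
print(close_job())"
```

```text
the job is handed in; nothing more can be done
None
```

The tray hangs on the rail stand with both pegs through its holes, the ledge down on the peg strip and the box facing the robot; the gripper was let go and backed clear, and the job was handed in at about 19 s.

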